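# Index the filter turret and open the shutter

## Robot

A 6-joint arm with a two-finger parallel gripper is mounted at the origin on the work surface. World frame = base frame: x ahead of the robot, y to its left, z up, the work surface at z = 0. Lengths are in mm, angles in rad, forces in N, time in s.
With the tool pointing down it reaches from about 275 to 750 mm from the base axis. Payload 10.2 kg.
Tool frame: the origin (TCP) lies midway between the tips of the shut fingers; the grasp point (between the pads) lies 19 mm behind it; z points along the fingers, y is the direction in which the jaws open and shut (so a half turn about z gives the same grasp; the last joint's range is limited). The gripper opens to 85 mm and grips with 20 to 120 N. Pads are 22 mm wide; open, the fingers measure 114 mm over their backs; the gripper's body (76 mm by 85 mm) begins 54 mm behind the grasp point. The pads swing forward as they close: fully open they stand 13 mm farther back than shut.
Start: joints at [-1.349, 0.313, 1.498, -0, 1.331, -0.223], TCP at [225.884, -473.928, 231.294] pointing down, gripper open.
Joint ranges: [-2.94, 2.94], [-0.97, 2.17], [0.19, 2.56], [-1.23, 4.37], [0.02, 3.11], [-2.88, 2.88]. Speed limits (rad/s): [2.39, 2.39, 3.01, 3.14, 3.14, 3.14].

## Interface

Orientations are given as a 3x3 rotation matrix whose columns are the frame's x, y, z axes.
In Python, from rig import r gives the robot as it stands.
- The arm moves only by the tool step_arm, never from a script. Its argument "plan" is a list of rows, each a list of 3 entries, a list of its own where there are three numbers: the shift along the tool's x, y, z in m, then the turn about the tool's z in rad, then the opening, from 0 (shut) to 1 (fully open). In form: [[[x, y, z], twist, grip], ...]. A call has 1 to 10 rows; each row is the pose to reach, as a shift and turn from the pose commanded when the call began, along the tool's axes at that moment; what a row does not reach only later rows make up. A row lasts 1/8 s, in which the tool goes at most 62.5 mm and 10.7 degrees, less where a joint would pass 70% of its speed; a pose out of reach is approached as far as the arm can. A call with a gripper value outside its range is refused whole. The fingers move at their own pace and stop on an object; "force" is the grip in N (left out, the last holds). Time passes only in rows, so rows that repeat a pose let the fingers close. It gives the time, the measured TCP pose, the force and the opening at its end, in the units of the state.
- r.sense(): the state, without advancing time (a new reading comes with each control period).
- r.camera(name): name is "scene" or "top" or "wrist"; returns a dict with "image" (420x560x3 uint8, blue, green, red), "K" (3x3 intrinsics, pixels), "k1" (the pictures are not rectified: a ray, as slopes to the right and down, at radius r is drawn at 1 + k1 r^2 times it, then the intrinsics apply), "world_from_camera" (4x4, takes a point from camera to world coordinates). Camera axes: x right, y up, looking along -z (the intrinsics and any distortion apply to the point x, -y, -z); pixel columns grow to the right and rows downward; lengths in mm; the calibration is good to about 2 mm. A picture is of the moment at which its call begins. There is no depth.
- r.hand_in(): hands the job in, once; it reports no verdict.
The state is a dict: "clock": time; "joint_positions": joint angles; "joint_vel": joint speeds; "tau": joint torques, N m; "eef_pos": TCP position; "tcp_rot": TCP orientation; "force": force on the tool from outside, world axes, zero at the start; "ft_torque": the same for the moment, N m; "width": finger opening in mm.
Only numpy, scipy, OpenCV 4.12 (cv2) and the standard library are available. Lean on these libraries where they do the work, as an engineer would, in place of code of your own. Each camera call takes 0.05 s, during which the arm holds its last target. There are 200 camera calls.

## Task

On the microscope's light base, gently push the spokes of the three-armed filter turret round with a fingertip until the square filter holder stands centred over the round light window, so that its frame covers no part of the window. Then push the upright pin of the shutter lever away from the lever's closed position all the way to its open stop, so that the shutter disc uncovers the window. Open the shutter only after the filter is in place, pick nothing up, and leave the flask, bottle, dish and tip box where they stand.

Things in the scene. Friction and masses are not known exactly. Their poses are not given: they have to be found in the camera images.
- stand: fixed white light base with a black top plate, 220 (its x) x 360 (its y) x 40 mm high; origin at the centre of its underside, on the table. Its +x faces away from the robot, turned by up to 0.45 rad either way. A black lamp house 55 mm high stands against its +x side (x 113 to 203, y -120 to -20 mm).
- window (a point): centre of the round white light window, 36 mm in diameter, in a flat brass ring of 52 mm, flush in the top of the base (at x 0, y -25, z 41 mm of the base's frame). The shutter disc hides it at the start, and a holder of the turret may stand above it.
- turret: three-armed filter turret; turns either way, without stops, about a vertical post at x 0, y +80 mm of the base; friction (0.1 N m) keeps it where it is left. Origin on the axis at the underside of the arms, 75 mm above the table; arms 10 mm high; hub 40 mm wide, its top at 93 mm. Free height under the arms: 35 mm down to the base plate, 27 mm over the shutter disc.
- square_spoke (a point): middle of the bare aluminium spoke of the square holder, 46 mm from the turret's axis, 80 mm above the table. Three such spokes, 12 mm wide, stand 120 degrees apart; this one is bare from 20 to 71 mm from the axis (large round holder: the same; small round: 20 to 83 mm).
- square_holder (a point): centre of the turret's square steel-framed glazed holder (68 mm outside, 52 mm opening), 80 mm above the table, 105 mm from the axis along the turret's -y; it must come over window, also 105 mm from the axis. Counter-clockwise from it (seen from above) come the large round holder (68 mm) and the small round one (44 mm), both also 105 mm from the axis.
- shutter (a joint): angle of the shutter lever, rad: 0 closed (disc over the window), 1.25 at its open stop; it starts between 0 and 0.1 and stays where it is left (friction 0.05 N m, under 1 N at the pin). Growing means counter-clockwise from above: the pin goes towards the base's +x, the disc towards its -x. The flat lever lies at 44 to 48 mm above the table, under the turret's arms.
- shutter_pivot (a point): the vertical axis of the shutter lever, at x 0, y -75 mm of the base, 44 mm above the table. The disc (44 mm) is centred 50 mm to one side of it, the pin 65 mm to the other.
- shutter_pin (a point): centre of the top of the upright aluminium pin on the tail of the shutter lever, 12 mm in diameter, from 46 to 82 mm above the table, 65 mm from the shutter's pivot; the base's black top plate below is at 40 mm.
- flask: bystander: clear culture flask lying flat, 85 x 115 x 36 mm with a 45 mm neck and white cap along its +y, origin under the middle of its body; loose
- media: bystander: medium bottle, 60 mm in diameter, 120 mm tall, origin under its middle; loose
- dish: bystander: closed Petri dish, 90 mm in diameter, 16 mm high, origin under its middle; loose
- tipbox: bystander: box of pipette tips, 120 x 85 x 53 mm, origin under its middle; loose

How it is judged:
By the outcome, as a careful person would: the job done as asked, in the order asked, and still so for the second after the job is handed in, with the robot touching nothing.
It also fails if it takes over 64 s, if anything falls off the work surface, if the arm or the gripper's body presses on something with over 40 N, if the wrist force passes 120 N, or if a joint passes its speed limit or range.

## Working session

There is one attempt and no reset: what is moved stays moved. The work goes in short steps, Python scripts to look and compute and a tool call to move; the robot and the scene stay as the last step left them, time stands still between calls to the robot, and variables do not carry over. Pictures are saved under pics/ and viewed, about 8 in all and at most 12, crops included, and the job is handed in when it is done.

Besides the shell and the picture viewer there is one more tool, called after ">>>" by a JSON object that holds its "op" and its "data". step_arm: Moves the arm, as the interface text tells. Its arguments: {"type":"object","properties":{"plan":{"type":"array"},"force":{"type":"number"}},"required":["plan"]}

```bash
mkdir -p pics; cat > h.py <<'E'
import numpy as np, cv2
from rig import r
def snap(n,f):
    c=r.camera(n); cv2.imwrite(f'pics/{f}.png',c['image']); np.savez(f'pics/{f}.npz',**{k:np.array(c[k]) for k in('K','k1','world_from_camera')},image=c['image']); return c
def load(f): return np.load(f'pics/{f}.npz')
def w(c,u,v,z):
    K=c['K'];k=float(c['k1'])
    p=cv2.undistortPoints(np.array([[[u,v]]],float),K,np.array([k,0,0,0]))[0,0]
    T=c['world_from_camera']; d=T[:3,:3]@np.array([p[0],-p[1],-1]); o=T[:3,3]
    return o+d*(z-o[2])/d[2]
def px(c,P):
    T=c['world_from_camera']; q=T[:3,:3].T@(np.array(P,float)-T[:3,3]); a,b=q[0]/-q[2],-q[1]/-q[2]
    s=1+float(c['k1'])*(a*a+b*b); return (c['K']@[a*s,b*s,1])[:2]
E
python3 - <<'E'
from h import *
c=snap('top','top0');d=snap('scene','scene0')
cv2.imwrite('pics/top0b.png',cv2.resize(c['image'],(800,600)))
print(c['world_from_camera'],c['K'],c['k1']); print(r.sense())
E
```

```text
[[-1.62395689e-03  9.80533917e-01 -1.96343067e-01  3.88308992e+02]
 [-9.99998650e-01 -1.64120860e-03  7.48384312e-05  4.11068148e+01]
 [-2.48858309e-04  1.96342923e-01  9.80535259e-01  1.04432239e+03]
 [ 0.00000000e+00  0.00000000e+00  0.00000000e+00  1.00000000e+00]] [[414.36834466   0.         280.92485484]
 [  0.         414.36834466 208.83040549]
 [  0.           0.           1.        ]] -0.005885356524343469
{'clock': 0.1, 'joint_positions': array([-1.34940725e+00,  3.13385255e-01,  1.49833210e+00,  3.04900528e-05,
        1.33102445e+00, -2.23409660e-01]), 'joint_vel': array([-5.74070767e-04,  2.75015176e-04, -2.86380696e-03,  6.46364186e-04,
       -7.19287841e-05, -7.85749339e-04]), 'tau': array([ 1.94962631e-03, -4.12899613e+01, -2.60142785e+01, -1.50646292e-04,
        3.04750785e-03,  4.27396699e-06]), 'eef_pos': array([ 225.83611678, -473.69652832,  230.80772829]), 'tcp_rot': array([[ 9.02700436e-01,  4.30269535e-01, -2.23443062e-04],
       [ 4.30269499e-01, -9.02699777e-01,  1.12761508e-03],
       [ 2.83476414e-04, -1.11403936e-03, -9.99999339e-01]]), 'force': array([-1.04682403,  0.05616864,  0.74348367]), 'ft_torque': array([ 0.02674676, -0.06081899, -0.00724296]), 'width': 85.32875848253552}
```

View pics/top0b.png

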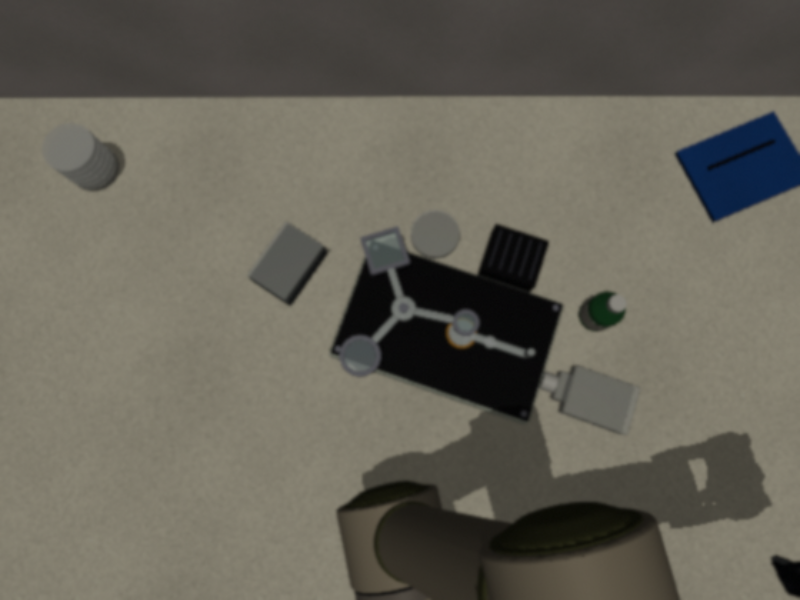

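View pics/scene0.png

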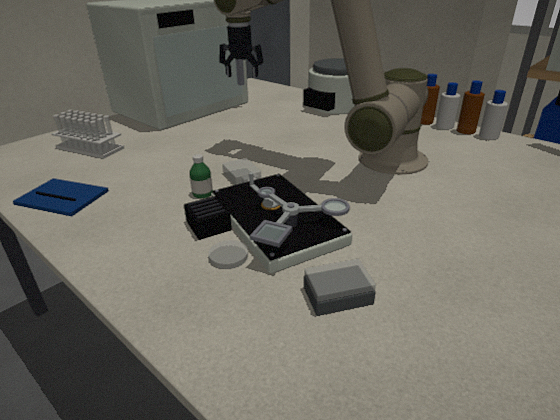

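Top view (800x600): hub (403,308), square holder (385,250), large round (360,355), small round (465,322), window ring about (460,335), pin (531,352), plate corners (560,302), (527,418), (333,352). The square holder has to turn clockwise by about 130°.

```bash
cat >> h.py <<'E'
E
python3 - <<'E'
from h import *
c=load('top0')
for n,u,v,z in [('hub',403,308,93),('sq',385,250,85),('lr',360,355,85),('sr',465,322,85),('pin',531,352,82),('c1',560,302,40),('c2',527,418,40),('c3',333,352,40),('piv',490,341,48),('bottle',610,300,110)]:
    print(n,w(c,u*.7,v*.7,z).round(1))
img=c['image'][150:300,215:415]; cv2.imwrite('pics/crop0.png',cv2.convertScaleAbs(cv2.resize(img,(800,600),interpolation=cv2.INTER_CUBIC),alpha=1.6))
E
```

```text
hub [562.7  38.3  93. ]
sq [663.3  68.3  85. ]
lr [486.8 108.2  85. ]
sr [540.6 -63.3  85. ]
pin [ 491.5 -170.    82. ]
c1 [ 582.5 -233.3   40. ]
c2 [ 386.  -167.7   40. ]
c3 [496.6 157.3  40. ]
piv [ 513.9 -108.9   48. ]
bottle [ 572.1 -294.9  110. ]
```

View pics/crop0.png

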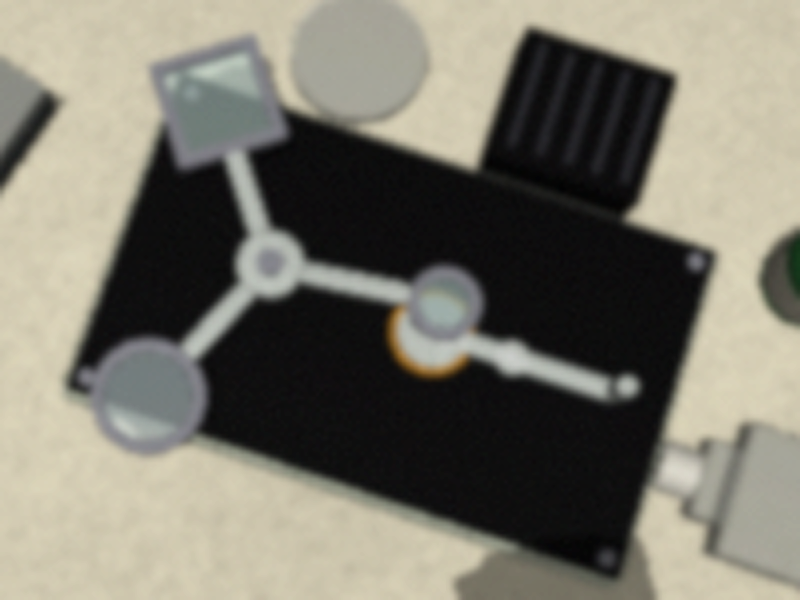

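```bash
cat > m.py <<'E'
from h import *
def meas(c,pts):
    return {n:w(c,u,v,z) for n,(u,v,z) in pts.items()}
E
python3 - <<'E'
from h import *
c=load('top0');P={}
for n,x,y,z in [('hub',270,263,93),('sq',220,103,85),('lr',149,395,85),('sr',445,302,85),('pin',628,386,82),('c1',713,252,40),('c2',619,577,40),('c3',70,385,40),('piv',513,357,48),('win',430,327,41)]:
    P[n]=w(c,215+x/4-.4,150+y/4-.4,z);print(n,P[n].round(1))
a=lambda p,q:np.degrees(np.arctan2(*(P[q]-P[p])[1::-1]))
for p,q in [('c2','c3'),('c2','c1'),('hub','sq'),('hub','lr'),('hub','sr'),('hub','win'),('hub','piv'),('piv','pin')]:print(p,q,a(p,q).round(1),np.linalg.norm((P[q]-P[p])[:2]).round(1))
E
```

```text
hub [563.3  38.3  93. ]
sq [662.4  68.1  85. ]
lr [487.1 108.6  85. ]
sr [541.4 -64.2  85. ]
pin [ 492.2 -169.8   82. ]
c1 [ 579.5 -235.2   40. ]
c2 [ 383.1 -168.7   40. ]
c3 [497.9 159.8  40. ]
piv [ 513.6 -108.5   48. ]
win [532.9 -59.5  41. ]
c2 c3 70.7 347.9
c2 c1 -18.7 207.3
hub sq 16.7 103.5
hub lr 137.3 103.6
hub sr -102.1 104.8
hub win -107.2 102.4
hub piv -108.7 155.1
piv pin -109.2 64.9
```

Base yaw is about -18.9°, hub (563,38), and the square spoke is at 17.3°, which has to go to -108.5°. I'll shut the fingers and move above the start point (578,86), tool x pointing towards the hub along the spoke.

>>> {"op": "step_arm", "data": {"plan": [[[0.04,-0.025,0],-0.15,0],[[0.09,-0.057,0],-0.3,0],[[0.14,-0.089,0],-0.45,0],[[0.19,-0.12,0],-0.6,0],[[0.24,-0.152,0],-0.75,0],[[0.29,-0.184,0],-0.9,0],[[0.34,-0.215,0],-1.05,0],[[0.39,-0.247,0],-1.2,0],[[0.44,-0.279,0],-1.35,0],[[0.48,-0.304,0],-1.5,0]]}}

```text
clock: 1.35
eef_pos: [529.1, 9.2, 231.0]
tcp_rot: [[-0.371, 0.929, -0.0], [0.929, 0.371, 0.0], [0.0, -0.0, -1.0]]
force: [-0.2, -0.6, 0.5]
width: 0.3
```

```bash
cat >> h.py <<'E'
def to(x,y,z,phi):
    s=r.sense();R=s['tcp_rot'];d=R.T@(np.array([x,y,z])-s['eef_pos']);a=np.degrees(np.arctan2(R[1,0],R[0,0]))
    print('tool shift',d.round(1),'twist',np.radians((a-phi+180)%360-180).round(3),'pos',s['eef_pos'].round(1),'phi',a.round(1),'q',s['joint_positions'].round(2),'F',s['force'].round(1),s['clock'])
E
python3 -c "
from h import *
to(578,86,150,197)"
```

```text
tool shift [53.1 74.  81. ] twist -1.487 pos [529.1   9.2 231. ] phi 111.8 q [-0.2   0.32  1.49  0.    1.33 -0.58] F [-0.2 -0.6  0.5] 1.35
```

>>> {"op": "step_arm", "data": {"plan": [[[0.01,0.015,0.01],-0.15,0],[[0.02,0.03,0.02],-0.3,0],[[0.03,0.045,0.03],-0.48,0],[[0.04,0.06,0.04],-0.66,0],[[0.05,0.07,0.05],-0.84,0],[[0.053,0.074,0.06],-1.02,0],[[0.053,0.074,0.07],-1.2,0],[[0.053,0.074,0.08],-1.36,0],[[0.053,0.074,0.08],-1.487,0],[[0.053,0.074,0.08],-1.487,0]]}}

```text
clock: 2.6
eef_pos: [577.7, 83.4, 150.9]
tcp_rot: [[-0.959, -0.285, -0.001], [-0.285, 0.959, 0.0], [0.001, 0.0, -1.0]]
force: [0.1, 0.1, 0.6]
width: 0.1
```

```bash
python3 - <<'E'
from h import *
c=snap('wrist','w1');to(578,86,68,197)
for n,p in [('tcp',r.sense()['eef_pos']),('hub',(563,38,93)),('spoke',(563+46*.955,38+46*.297,80))]:print(n,px(c,p).round())
E
```

```text
tool shift [-0.9  2.5 83.1] twist -0.009 pos [577.8  83.4 151.1] phi -163.5 q [-0.06  0.51  1.42 -0.    1.21 -1.92] F [ 0.8 -0.9  0.8] 2.65
tcp [281. 272.]
hub [210. 180.]
spoke [219. 247.]
```

View pics/w1.png

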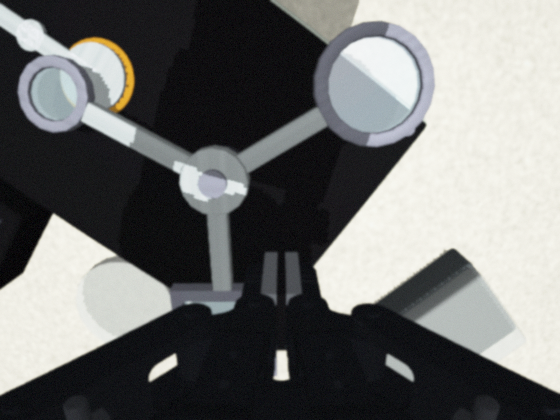

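The wrist view shows the hub at (213,182), predicted (210,180). The square spoke is at column 220, left of the fingers, and the space under the fingers is free. I'll lower the tip to z≈66 and approach the spoke.

>>> {"op": "step_arm", "data": {"plan": [[[-0.018,0,0.015],0,0],[[-0.018,0,0.035],0,0],[[-0.018,0,0.055],0,0],[[-0.018,0,0.075],0,0],[[-0.018,0,0.085],0,0],[[-0.018,-0.004,0.085],0,0],[[-0.018,-0.01,0.085],0,0],[[-0.018,-0.016,0.085],0,0],[[-0.018,-0.02,0.085],0,0],[[-0.018,-0.022,0.085],0,0]]}}

```text
clock: 3.9
eef_pos: [601.9, 67.6, 66.7]
tcp_rot: [[-0.958, -0.286, 0.001], [-0.286, 0.958, 0.001], [-0.001, 0.0, -1.0]]
force: [1.4, 3.3, 1.8]
width: -0.0
```

```bash
cat >> h.py <<'E'
hub=np.array([563,38,66.])
def arc(ts,p=(0,0)):
    s=r.sense();R=s['tcp_rot'];H=(R.T@(hub-s['eef_pos']))[:2];print('H',H.round(1))
    for t in ts:
        c_,s_=np.cos(t),np.sin(t);print(round(t,2),((H-np.array([[c_,-s_],[s_,c_]])@H)/1000).round(3))
E
python3 -c "
from h import *
to(578,86,66,197);arc(np.arange(.08,.9,.08))"
```

```text
tool shift [17.6 24.5  0.7] twist -0.007 pos [601.9  67.6  66.7] phi -163.4 q [-0.08  0.65  1.43  0.    1.06 -1.94] F [1.4 3.3 1.8] 3.9
H [ 45.7 -17.2]
0.08 [-0.001 -0.004]
0.16 [-0.002 -0.008]
0.24 [-0.003 -0.011]
0.32 [-0.003 -0.015]
0.4 [-0.003 -0.019]
0.48 [-0.003 -0.023]
0.56 [-0.002 -0.027]
0.64 [-0.001 -0.031]
0.72 [-0.    -0.034]
0.8 [ 0.001 -0.038]
0.88 [ 0.003 -0.041]
```

>>> {"op": "step_arm", "data": {"plan": [[[-0.001,-0.004,0],0.08,0],[[-0.002,-0.008,0],0.16,0],[[-0.003,-0.011,0],0.24,0],[[-0.003,-0.015,0],0.32,0],[[-0.003,-0.019,0],0.4,0],[[-0.003,-0.023,0],0.48,0],[[-0.002,-0.027,0],0.56,0],[[-0.001,-0.031,0],0.64,0],[[0,-0.034,0],0.72,0],[[0.001,-0.038,0],0.8,0]]}}

```text
clock: 5.15
eef_pos: [611.3, 31.2, 66.4]
tcp_rot: [[-0.872, 0.49, -0.0], [0.49, 0.872, 0.001], [0.0, 0.001, -1.0]]
force: [0.3, 4.3, 0.1]
width: -0.1
```

```bash
python3 -c "
from h import *
to(578,86,66,197);arc(np.arange(.08,.9,.08))"
```

```text
tool shift [55.9 31.5  0.4] twist -0.809 pos [611.3  31.2  66.4] phi 150.6 q [-0.14  0.67  1.41  0.    1.07 -1.2 ] F [0.3 4.3 0.1] 5.15
H [ 45.4 -17.7]
0.08 [-0.001 -0.004]
0.16 [-0.002 -0.007]
0.24 [-0.003 -0.011]
0.32 [-0.003 -0.015]
0.4 [-0.003 -0.019]
0.48 [-0.003 -0.023]
0.56 [-0.002 -0.027]
0.64 [-0.002 -0.031]
0.72 [-0.    -0.034]
0.8 [ 0.001 -0.038]
0.88 [ 0.003 -0.041]
```

>>> {"op": "step_arm", "data": {"plan": [[[-0.001,-0.004,0],0.08,0],[[-0.002,-0.008,0],0.16,0],[[-0.003,-0.011,0],0.24,0],[[-0.003,-0.015,0],0.32,0],[[-0.003,-0.019,0],0.4,0],[[-0.003,-0.023,0],0.48,0],[[-0.002,-0.027,0],0.56,0],[[-0.001,-0.031,0],0.64,0],[[0,-0.034,0],0.72,0],[[0.001,-0.038,0],0.8,0]]}}

```text
clock: 6.4
eef_pos: [592.2, -1.8, 66.4]
tcp_rot: [[-0.256, 0.967, 0.001], [0.967, 0.256, 0.0], [-0.0, 0.001, -1.0]]
force: [2.0, 2.8, -0.3]
width: 0.1
```

```bash
python3 - <<'E'
from h import *
to(578,86,66,71.5);arc(np.arange(.07,.8,.07))
c=snap('wrist','w2')
for n,p in [('hub',(563,38,93)),('win',(563-105*.317,38-105*.948,41))]:print(n,px(c,p).round())
d=snap('top','top2');img=d['image'][150:300,215:415]
cv2.imwrite('pics/w2b.png',np.hstack([cv2.resize(c['image'],(400,300)),cv2.resize(img,(400,300),interpolation=cv2.INTER_CUBIC)]))
E
```

```text
tool shift [88.5  8.7  0.4] twist 0.581 pos [592.2  -1.8  66.4] phi 104.8 q [-0.2   0.63  1.48  0.    1.04 -0.46] F [ 2.   2.8 -0.3] 6.4
H [ 45.9 -18.1]
0.07 [-0.001 -0.003]
0.14 [-0.002 -0.007]
0.21 [-0.003 -0.01 ]
0.28 [-0.003 -0.013]
0.35 [-0.003 -0.017]
0.42 [-0.003 -0.02 ]
0.49 [-0.003 -0.024]
0.56 [-0.003 -0.027]
0.63 [-0.002 -0.031]
0.7 [-0.001 -0.034]
0.77 [ 0.    -0.037]
hub [226. 179.]
win [140. 319.]
```

View pics/w2b.png

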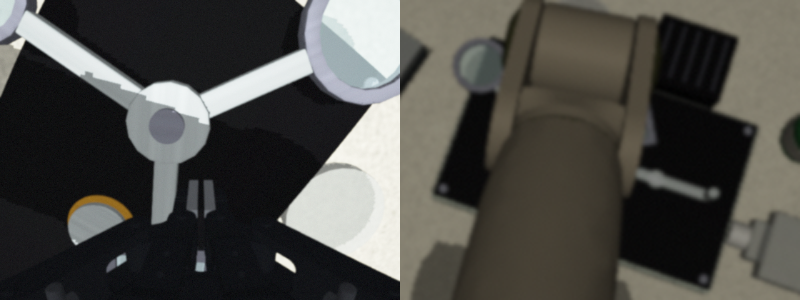

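>>> {"op": "step_arm", "data": {"plan": [[[-0.001,-0.003,0],0.07,0],[[-0.002,-0.007,0],0.14,0],[[-0.003,-0.01,0],0.21,0],[[-0.003,-0.013,0],0.28,0],[[-0.003,-0.017,0],0.35,0],[[-0.003,-0.02,0],0.41,0],[[-0.003,-0.022,0],0.46,0],[[-0.003,-0.024,0],0.5,0],[[-0.003,-0.026,0],0.53,0],[[-0.003,-0.026,0],0.53,0]]}}

```text
clock: 7.75
eef_pos: [567.6, -11.6, 66.4]
tcp_rot: [[0.265, 0.964, 0.0], [0.964, -0.265, -0.0], [-0.0, 0.0, -1.0]]
force: [1.4, 0.5, 0.0]
width: -0.1
```

>>> {"op": "step_arm", "data": {"plan": [[[0,0.012,0],0,0],[[0,0.02,0],0,0],[[0,0.02,-0.03],0,0],[[0,0.03,-0.08],0,0],[[0.02,0.06,-0.13],0,0],[[0.05,0.1,-0.16],0,0],[[0.05,0.15,-0.16],0,0],[[0.05,0.17,-0.16],0,0],[[0.05,0.17,-0.16],0,0]]}}

```text
clock: 8.88
eef_pos: [745.2, -9.0, 224.4]
tcp_rot: [[0.266, 0.964, -0.002], [0.964, -0.266, 0.0], [-0.0, -0.002, -1.0]]
force: [-0.1, 0.1, -0.6]
width: -0.1
```

```bash
python3 - <<'E'
from h import *
to(563,38,66,71.5)
c=snap('wrist','w3')
for n,p in [('hub',(563,38,93)),('win',(563-105*.317,38-105*.948,41))]:print(n,px(c,p).round())
d=snap('top','top3');img=d['image'][150:300,215:415]
cv2.imwrite('pics/w3b.png',np.hstack([cv2.resize(c['image'],(400,300)),cv2.resize(img,(400,300),interpolation=cv2.INTER_CUBIC)]))
E
```

```text
tool shift [  -3.  -187.8  158.8] twist 0.054 pos [745.2  -9.  224.4] phi 74.6 q [-0.17  0.88  0.6  -0.    1.66  0.1 ] F [-0.1  0.1 -0.6] 8.875
hub [ 47. 197.]
win [ 91. 283.]
```

View pics/w3b.png

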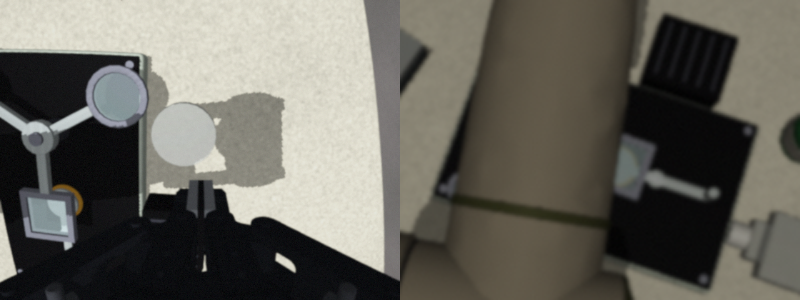

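```bash
python3 - <<'E'
from h import *
c=load('w3');i=c['image'][60:360,0:260]
cv2.imwrite('pics/w3c.png',cv2.resize(i,(520,600),interpolation=cv2.INTER_CUBIC))
E
```

```text
(no output)
```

View pics/w3c.png

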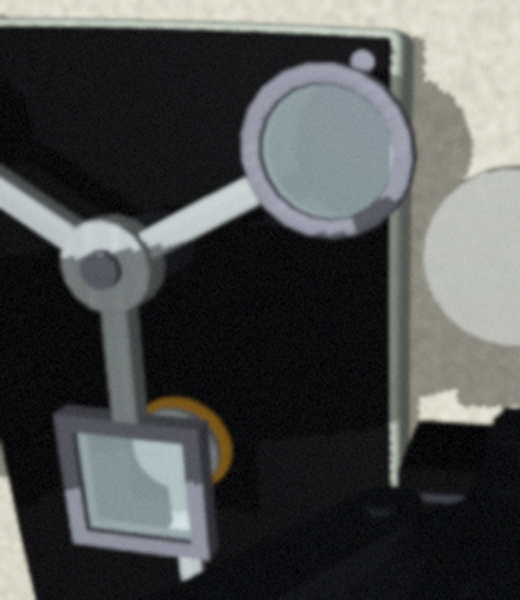

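```bash
python3 - <<'E'
from h import *
c=load('w3');P={}
for n,x,y,z in [('hub',107,261,93),('hubcap',100,268,95),('sq',137,484,85),('lr',327,150,85),('lrScrew',362,61,40),('e1',391,45,40),('e2',389,470,40),('ringR',232,455,41),('ringT',178,397,41),('sqc1',58,408,85),('sqc2',207,428,85),('sqc3',212,558,85),('sqc4',73,543,85)]:
    P[n]=w(c,x/2-.25,60+y/2-.25,z);print(n,P[n].round(1))
a=lambda p,q:np.degrees(np.arctan2(*(P[q]-P[p])[1::-1]))
for p,q in [('hub','sq'),('hub','lr'),('sq','lr'),('e1','e2'),('sqc1','sqc4'),('sqc2','sqc3'),('sqc1','sqc2')]:print(p,q,a(p,q).round(1),np.linalg.norm((P[q]-P[p])[:2]).round(1))
E
```

```text
hub [570.4  41.7  93. ]
hubcap [567.7  40.1  95. ]
sq [531.6 -57.5  85. ]
lr [669.7  57.3  85. ]
lrScrew [682.3  88.7  40. ]
e1 [696.5  91.4  40. ]
e2 [ 628.8 -101.1   40. ]
ringR [553.5 -72.5  41. ]
ringT [539.3 -35.6  41. ]
sqc1 [511.7 -13.6  85. ]
sqc2 [576.3 -39.6  85. ]
sqc3 [ 549.8 -102.5   85. ]
sqc4 [483.8 -79.6  85. ]
hub sq -111.4 106.6
hub lr 8.9 100.5
sq lr 39.7 179.7
e1 e2 -109.4 204.1
sqc1 sqc4 -112.9 71.6
sqc2 sqc3 -112.9 68.2
sqc1 sqc2 -21.9 69.6
```

The square frame seems close to target, but the wrist view suggests 1–3° too far. I'll move the arm aside and check with the top camera.

>>> {"op": "step_arm", "data": {"plan": [[[-0.04,-0.023,0],0,0],[[-0.08,-0.046,0],0,0],[[-0.13,-0.075,0],0,0],[[-0.18,-0.104,0],0,0],[[-0.23,-0.132,0],0,0],[[-0.28,-0.161,0],0,0],[[-0.33,-0.19,0],0,0],[[-0.37,-0.213,0],0,0],[[-0.396,-0.228,0],0,0],[[-0.396,-0.228,0],0,0]]}}

```text
clock: 10.22
eef_pos: [418.1, -330.0, 226.9]
tcp_rot: [[0.268, 0.963, 0.0], [0.963, -0.268, -0.001], [-0.001, 0.001, -1.0]]
force: [-0.2, -0.0, 0.0]
width: 0.2
```

```bash
python3 - <<'E'
from h import *
to(463,-160,58,71.5)
d=snap('top','top4');img=d['image'][150:300,215:415]
cv2.imwrite('pics/t4.png',cv2.convertScaleAbs(cv2.resize(img,(800,600),interpolation=cv2.INTER_CUBIC),alpha=1.6))
E
```

```text
tool shift [175.9  -2.4 168.8] twist 0.052 pos [ 418.1 -330.   226.9] phi 74.5 q [-0.89  0.33  1.48 -0.    1.33 -0.62] F [-0.2 -0.   0. ] 10.225
```

View pics/t4.png

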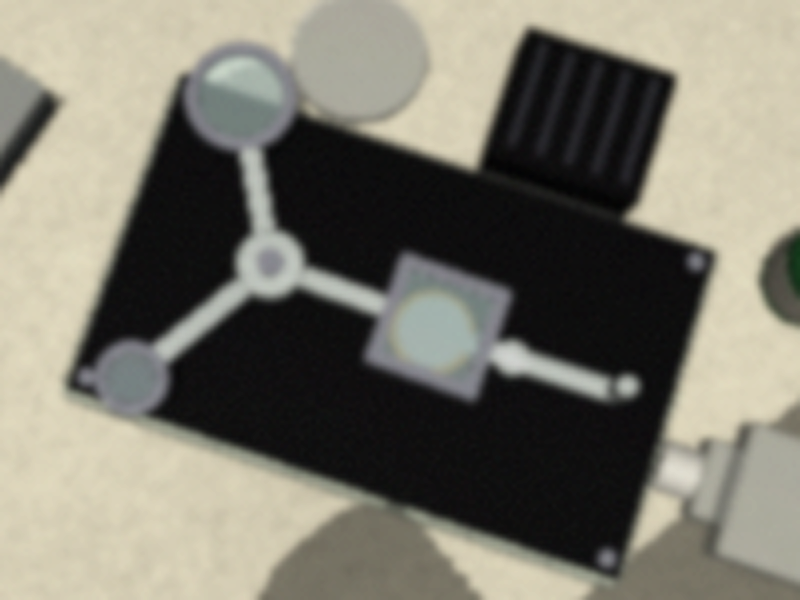

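```bash
python3 - <<'E'
from h import *
c=load('top4');P={}
for n,x,y,z in [('hub',270,263,93),('sq',439,326,85),('lr',241,97,85),('sr',130,378,85),('c1',713,252,40),('c2',619,577,40),('c3',70,385,40),('c4',183,75,40),('lampa',535,28,55),('lampb',676,76,55),('piv',513,357,48),('pin',628,386,82),('win',433,331,41)]:
    P[n]=w(c,215+x/4-.4,150+y/4-.4,z);print(n,P[n].round(1))
a=lambda p,q:np.degrees(np.arctan2(*(P[q]-P[p])[1::-1]))
for p,q in [('c3','c2'),('c4','c1'),('lampa','lampb'),('hub','sq'),('lr','sq'),('sr','sq'),('sr','lr'),('hub','win'),('hub','piv'),('hub','pin')]:print(p,q,a(p,q).round(1),np.linalg.norm((P[q]-P[p])[:2]).round(1))
E
```

```text
hub [563.3  38.3  93. ]
sq [527.2 -60.3  85. ]
lr [666.1  55.5  85. ]
sr [497.  119.7  85. ]
c1 [ 579.5 -235.2   40. ]
c2 [ 383.1 -168.7   40. ]
c3 [497.9 159.8  40. ]
c4 [693.6  92.7  40. ]
lampa [ 719.2 -127.6   55. ]
lampb [ 687.9 -214.2   55. ]
piv [ 513.6 -108.5   48. ]
pin [ 492.2 -169.8   82. ]
win [530.5 -61.2  41. ]
c3 c2 -109.3 347.9
c4 c1 -109.2 347.2
lampa lampb -109.9 92.0
hub sq -110.1 105.0
lr sq -140.2 180.9
sr sq -80.5 182.5
sr lr -20.8 180.9
hub win -108.2 104.8
hub piv -108.7 155.1
hub pin -108.9 220.0
```

The top view confirms the turret: square centre (439,326) and window (433,331) in the crop. The square is at -110.3° against -109.2°, about 2 mm off, and the frame is clear of the window by several mm. Next is the pin.

>>> {"op": "step_arm", "data": {"plan": [[[0.04,0,0],0.02,0],[[0.09,-0.002,0],0.05,0],[[0.14,-0.002,0.0],0.05,0],[[0.176,-0.002,0.01],0.05,0],[[0.176,-0.002,0.05],0.05,0],[[0.176,-0.002,0.09],0.05,0],[[0.176,-0.002,0.13],0.05,0],[[0.176,-0.002,0.155],0.05,0],[[0.176,-0.002,0.168],0.05,0],[[0.176,-0.002,0.168],0.05,0]]}}

```text
clock: 11.52
eef_pos: [464.6, -158.8, 58.3]
tcp_rot: [[0.313, 0.95, -0.0], [0.95, -0.313, 0.0], [0.0, -0.001, -1.0]]
force: [0.4, -0.7, 1.2]
width: -0.4
```

```bash
python3 - <<'E'
from h import *
import h
to(492,-170,58,71); h.hub=np.array([513.3,-108.5,58.]);arc(-np.arange(.1,1.1,.1))
E
```

```text
tool shift [-2.1 29.6  0.3] twist 0.013 pos [ 464.6 -158.8   58.3] phi 71.8 q [-0.57  0.46  1.8   0.    0.89 -0.25] F [ 0.4 -0.7  1.2] 11.525
H [63.  30.5]
-0.1 [-0.003  0.006]
-0.2 [-0.005  0.013]
-0.3 [-0.006  0.02 ]
-0.4 [-0.007  0.027]
-0.5 [-0.007  0.034]
-0.6 [-0.006  0.041]
-0.7 [-0.005  0.048]
-0.8 [-0.003  0.054]
-0.9 [-0.     0.061]
-1.0 [0.003 0.067]
```

>>> {"op": "step_arm", "data": {"plan": [[[0,0.005,0],0,0],[[0,0.01,0],0,0],[[0,0.013,0],0,0],[[0,0.015,0],0,0],[[0,0.015,0],0,0]]}}

```text
clock: 12.15
eef_pos: [478.9, -164.2, 58.3]
tcp_rot: [[0.314, 0.95, 0.0], [0.95, -0.314, -0.0], [-0.0, 0.0, -1.0]]
force: [-0.3, 0.5, 0.3]
width: 0.3
```

```bash
python3 - <<'E'
from h import *
import h
to(492,-170,58,71); h.hub=np.array([513.3,-108.5,58.]);arc(-np.arange(.08,.81,.08))
E
```

```text
tool shift [-1.4 14.2  0.3] twist 0.013 pos [ 478.9 -164.2   58.3] phi 71.7 q [-0.56  0.48  1.75  0.    0.9  -0.24] F [-0.3  0.5  0.3] 12.15
H [63.7 15.2]
-0.08 [-0.001  0.005]
-0.16 [-0.002  0.01 ]
-0.24 [-0.002  0.016]
-0.32 [-0.002  0.021]
-0.4 [-0.001  0.026]
-0.48 [0.    0.031]
-0.56 [0.002 0.036]
-0.64 [0.004 0.041]
-0.72 [0.006 0.046]
-0.8 [0.008 0.05 ]
```

>>> {"op": "step_arm", "data": {"plan": [[[-0.001,0.005,0],-0.08,0],[[-0.002,0.01,0],-0.16,0],[[-0.002,0.016,0],-0.24,0],[[-0.002,0.021,0],-0.32,0],[[-0.001,0.026,0],-0.4,0],[[0,0.031,0],-0.48,0],[[0.002,0.036,0],-0.56,0],[[0.004,0.041,0],-0.64,0],[[0.006,0.046,0],-0.72,0],[[0.008,0.05,0],-0.8,0]]}}

```text
clock: 13.4
eef_pos: [528.8, -172.2, 58.2]
tcp_rot: [[-0.465, 0.885, -0.0], [0.885, 0.465, 0.0], [0.0, -0.0, -1.0]]
force: [-0.8, -0.1, 0.5]
width: 0.2
```

```bash
python3 - <<'E'
from h import *
import h
to(492,-170,58,143); h.hub=np.array([513.3,-108.5,58.]);arc(-np.arange(.06,.61,.06))
E
```

```text
tool shift [ 19.1 -31.5   0.2] twist -0.441 pos [ 528.8 -172.2   58.2] phi 117.7 q [-0.53  0.57  1.6  -0.    0.97 -1.01] F [-0.8 -0.1  0.5] 13.4
H [63.6 15.9]
-0.06 [-0.001  0.004]
-0.12 [-0.001  0.008]
-0.18 [-0.002  0.012]
-0.24 [-0.002  0.016]
-0.3 [-0.002  0.02 ]
-0.36 [-0.002  0.023]
-0.42 [-0.001  0.027]
-0.48 [-0.     0.031]
-0.54 [0.001 0.035]
-0.6 [0.002 0.039]
```

>>> {"op": "step_arm", "data": {"plan": [[[-0.001,0.004,0],-0.06,0],[[-0.001,0.008,0],-0.12,0],[[-0.002,0.012,0],-0.18,0],[[-0.002,0.016,0],-0.24,0],[[-0.002,0.02,0],-0.3,0],[[-0.002,0.023,0],-0.35,0],[[-0.001,0.025,0],-0.39,0],[[-0.001,0.027,0],-0.42,0],[[-0.001,0.027,0],-0.42,0]]}}

```text
clock: 14.52
eef_pos: [552.6, -161.1, 58.2]
tcp_rot: [[-0.784, 0.62, -0.002], [0.62, 0.784, -0.001], [0.001, -0.002, -1.0]]
force: [-4.4, -4.2, 1.1]
width: -0.1
```

>>> {"op": "step_arm", "data": {"plan": [[[0,0.001,0],0,0],[[0,0.002,0],0,0],[[0,0.002,0],0,0]]}}

```text
clock: 14.9
eef_pos: [552.8, -160.8, 58.2]
tcp_rot: [[-0.784, 0.62, -0.004], [0.62, 0.784, -0.002], [0.002, -0.004, -1.0]]
force: [-10.6, -10.5, 2.7]
width: 0.0
```

The force rose to 15 N with almost no motion, so the pin is at its stop. I'll back off, lift and look.

>>> {"op": "step_arm", "data": {"plan": [[[0,-0.006,0],0,0],[[0,-0.02,0],0,0],[[0,-0.025,-0.02],0,0],[[0,-0.025,-0.07],0,0],[[0,-0.025,-0.12],0,0],[[0,-0.04,-0.16],0,0],[[0,-0.09,-0.17],0,0],[[0,-0.15,-0.17],0,0],[[0.03,-0.2,-0.17],0,0],[[0.03,-0.2,-0.17],0,0]]}}

```text
clock: 16.15
eef_pos: [404.1, -298.7, 228.4]
tcp_rot: [[-0.781, 0.624, -0.0], [0.624, 0.781, 0.0], [0.0, -0.0, -1.0]]
force: [1.5, -0.2, 0.6]
width: -0.1
```

```bash
python3 - <<'E'
from h import *
to(418,-330,227,143)
d=snap('top','top5');img=d['image'][150:300,215:415]
cv2.imwrite('pics/t5.png',cv2.convertScaleAbs(cv2.resize(img,(800,600),interpolation=cv2.INTER_CUBIC),alpha=1.6))
E
```

```text
tool shift [-30.4 -15.7   1.4] twist -0.028 pos [ 404.1 -298.7  228.4] phi 141.4 q [-0.87  0.27  1.57 -0.    1.31 -1.77] F [ 1.5 -0.2  0.6] 16.15
```

View pics/t5.png

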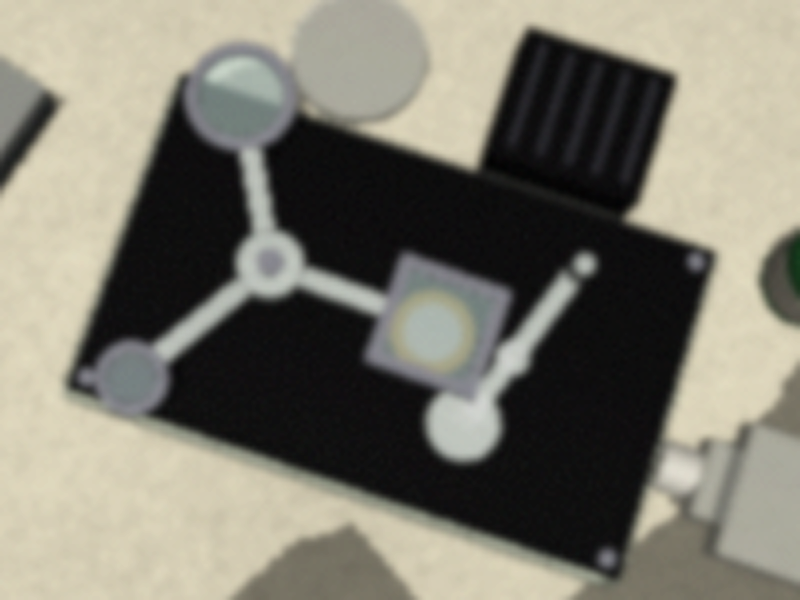

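The window ring is fully visible inside the square frame at (433,331). The shutter disc is away at (463,425) and the pin is at (586,264). I'll check the lever angle and hand in.

```bash
python3 - <<'E'
from h import *
c=load('top5')
p=w(c,215+586/4-.4,150+264/4-.4,82);d=p-np.array([513.4,-108.5,82]);print(p.round(1),np.hypot(*d[:2]).round(1),'lever rad',(np.arctan2(d[1],d[0])+np.radians(109.1)).round(3))
print(r.hand_in())
E
```

```text
[ 564.4 -148.2   82. ] 64.6 lever rad 1.242
the job is handed in; nothing more can be done
None
```

The filter is in place over the light window and the shutter is open. I handed the job in at about 16 s of the 64 s allowed.

- **Filter turret:** I pushed the square holder's spoke about 127° clockwise with the shut fingertips. In the top view the square holder stood at -110.3° against a target of about -109.2°. That is about 2 mm past centre, and the frame keeps several mm clear of the window. I left that small overshoot uncorrected. The close-up wrist view read the overshoot at 1–3°, roughly in line with the top view.
- **Shutter lever:** I opened it after the filter was in place, pushing the pin until the force rose to about 15 N without further movement. The last top view gave a lever angle of 1.24 rad (the stop is at 1.25), and it showed the whole window uncovered inside the square frame.
- **Other objects:** The parts of the flask, dish, tip box and bottle in the before and after crops looked unmoved. I did not measure them, and the full images were not compared. Nothing was picked up, and the arm was clear of everything at the end.

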